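# Screw the hose elbow into the shelf socket, snug plus a quarter turn

## Robot

A 6-joint arm with a two-finger parallel gripper is mounted at the origin on the work surface. World frame = base frame: x ahead of the robot, y to its left, z up, the work surface at z = 0. Lengths are in m, angles in rad, forces in N, time in s.
With the tool pointing down it reaches from about 0.275 to 1 m from the base axis. Payload 8.4 kg.
Tool frame: the origin (TCP) lies between the finger pads, 19 mm behind the fingertips; this is the grasp point; z points along the fingers, y is the line along which they close (so a half turn about z gives the same grasp; the last joint's range is limited). The gripper opens to 85 mm and grips with 20 to 120 N. Pads are 22 mm wide; open, the fingers measure 114 mm over their backs; the gripper's body (76 mm by 85 mm) begins 54 mm behind the grasp point. The pads swing forward as they close: fully open they stand 13 mm farther back than shut.
Start: joints at [-0.002, 0.353, 1.633, -0, 1.155, -0.002], TCP at [0.625, -0, 0.25] pointing down, gripper open.
Joint ranges: [-2.63, 2.63], [-0.92, 2.1], [0.06, 2.66], [-1.3, 4.44], [0, 2.69], [-3.02, 3.02]. Speed limits (rad/s): [2.22, 2.22, 2.79, 3.14, 3.14, 3.14].

## Interface

Orientations are given as [roll, pitch, yaw] about the fixed x, y, z axes, in that order (R = Rz(yaw) Ry(pitch) Rx(roll)).
In Python, from cell import sensors, imaging, arm, spotter gives the robot as it stands.
- The arm moves only by the shell command python3 -m inch 'ROWS'. ROWS is JSON, a list that holds one entry, the list of rows, each a list of 7 numbers: the shift along the world's x, y, z in mm, then the turn, a rotation vector about the world's x, y, z in degrees, then the opening, from 0 (shut) to 1 (fully open). A call has 1 to 20 rows; each row shifts and turns the commanded pose from where the row before left it; what a row does not reach is not made up. A row lasts 1/8 s, in which the tool goes at most 62.5 mm and 10.7 degrees, less where a joint would pass 70% of its speed; a pose out of reach is approached as far as the arm can. A call with a gripper value outside its range is refused whole. The fingers move at their own pace and stop on an object; the grip force is fixed at half the most. Time passes only in rows, so rows that do not move let the fingers close. It gives the time, the measured TCP pose, the force, the opening and the grip force at its end, in the units of the state.
- sensors.get_state(): the state, without advancing time (a new reading comes with each control period).
- imaging.get_image(name): name is "scene" or "side" or "wrist"; returns the picture (400x640x3 uint8, red, green, blue); there is no depth.
- imaging.calibration(name): a dict with "intrinsics" (3x3 intrinsics, pixels), "extrinsics" (4x4, takes a point from camera to world coordinates). Camera axes: x right, y down, z forward; pixel columns grow to the right and rows downward; lengths in m; the calibration is good to about 2 mm. A picture is of the moment at which its call begins: read the wrist's pose just before it. calibration takes no time and is no camera call; for the wrist camera it gives the pose at the moment of the call.
- arm.job_done(): hands the job in; it is judged then, once.
Trained networks look in the newest picture that a camera, given by its name, has taken for a name from the list of things; names that differ only in an ending like _2 or _b are one class to them, and where a whole thing is asked for, a point or a joint stands for the part that bears it (a point fixed in the world has none). Each returns a list of dicts, best first, with "conf" (0 to 1); they miss things now and then, are a little off and sometimes report something else, mostly with a low value. They report only what shows in the picture. A call takes as long as a camera call. They do not tell look-alikes from the thing itself.
- spotter.trace(camera, name): "pixels" (400x640 bool, what is visible of it) and "extent" ([left, top, right, bottom] in pixels, round what is visible of it).
- spotter.place_of(camera, name): "centre" ([column, row] in pixels: a listed point, or the origin of a listed thing).
The state is a dict: "t": time; "joints": joint angles; "dq": joint speeds; "tau": joint torques, N m; "ee_pos": TCP position; "tcp_rot": TCP orientation; "ft_force": force on the tool from outside, world axes, zero at the start; "wrist_torque": the same for the moment, N m; "width": finger opening in m; "grip_force": force on a finger pad.
Only numpy, scipy, OpenCV 4.12 (cv2) and the standard library are available. Lean on these libraries where they do the work, as an engineer would, in place of code of your own. Each camera call takes 0.05 s, during which the arm holds its last target. There are 200 camera calls.

## Task

Lift the chrome hose elbow out of its white holder ring and screw it clockwise into the brass socket clamped on the shelf. Turn until you feel it meet the rubber seal, then give it one quarter turn more, stop there and let go; do not over-tighten or force it, and leave the other things and the toggle switch alone.

Things in the scene. Friction and masses are not known exactly. Their poses are not given: they have to be found in the camera images.
- elbow: Loose chrome elbow, 0.13-0.21 kg, upright in the holder ring. Origin: centre of its stem's tip (lowest point); z up the stem, x along the hose tail. From the tip up: nose 17 mm dia to 3 mm, core 20 mm dia to 42 mm, round collar 41 mm dia at 42-45 mm, square block 24 x 24 mm at 45-79 mm. Barbed hose tail 11-15 mm thick, 66 mm above the tip, leaves the +x flat and ends 47 mm from the axis.
- elbow_grip (a point): Point on the elbow's axis inside the square block, 67 mm above the tip: with the TCP here, pointing down, and the fingers closing on the two y flats (24 mm apart), the fingertips clear the collar by 3 mm. Axes as the elbow's.
- elbow_lugs (a point): Point on the stem's axis, 6 mm above the tip, midway between the two lower thread lugs: round pins 6.8 mm thick that stick out along the elbow's +x and -x to 15 mm from the axis. A second, equal pair stands 12 mm higher up the stem (one groove up).
- socket: Fixed brass female fitting on a grey clamp plate 76 x 60 x 8 mm; 44 mm outer dia, bore 33 mm. Origin: on the bore's axis at the shelf surface, z up. Two-start right-hand thread: goes 24 mm down per full clockwise turn seen from above (3.8 mm per rad), under 1 mm axial play. The ridges start in its frame at +y and -y (red marks on the rim), 4 mm below the rim, and run down clockwise.
- socket_rim (a point): Centre of the socket's mouth, 56 mm above the shelf. With the lugs a little counter-clockwise of the starts (elbow yaw = socket yaw + 105 to 115 deg, or half a turn from that) the lugs drop in until the tip is 17-20 mm below this point; turning clockwise then engages at once. At other yaws the lugs rest higher on a ridge and ride down it when turned clockwise with light down pressure.
- seal: Rubber seal in the bore, a springy pad 20 mm dia. Origin: bore floor, 5 mm above the socket's; it does not tell the pad's top, which differs each time (28-36 mm above the socket's origin) and must be felt with the tip: about 9 N at first touch, then 1 N more per mm (6 mm per quarter turn). Until then the thread turns freely; if pushed down with 2 N while turning, the push-back then jumps.
- holder: Fixed white plastic ring, 54 mm outer dia, 48 mm high, hole 33 mm; the elbow's collar rests on its top, the tip 6 mm above the table. Origin: centre of its underside.
- toggle (a joint): Toggle switch of the mirror light, on a white block at the middle of the far side; its angle in rad (0 leans to the robot, 1 away). Leave as found.
- canister: Bystander: chrome swab canister, 72 mm dia, 95 mm high, far side. Origin: centre of underside.
- tub: Bystander: orange open hair tie tub, 90 mm dia, 60 mm high, far side. Origin: centre of underside.
- ring_dish: Bystander: white ceramic ring dish, 100 mm dia, 22 mm high, at the left. Origin: centre of underside.
- tweezers: Bystander: steel tweezers lying flat, 95 mm long along x, 8 mm high, at the right. Origin: centre of underside.
- mug: Bystander: blue mug, 72 mm dia, 95 mm high, far left. Origin: centre of underside.
- cream: Bystander: blue cream jar, 60 mm dia, 45 mm high, far right. Origin: centre of underside.
Not all that is in view belongs to the job. Leave any green look-alike of the elbow alone.

How it is judged:
On the way, in this order (a step that is already met when the one before it is completed fails the run):
1. the elbow's stem stands in the socket's mouth (z of elbow in the frame of socket below 0.053 m and horizontal distance between elbow and socket below 0.005 m), for 0.1 s.
2. the stem's tip has met the rubber seal (contact force between elbow and seal above 2.5 N), for 0.1 s.
At the end, for the whole second after the job is handed in: The elbow stands released and at rest in the socket, upright within 0.1 rad and within 4 mm of its axis, pressing the seal with 12.2 to 16.8 N (a quarter turn past first touch, give or take about 30 degrees) (contact force between elbow and seal between 12.2 and 16.8 N and angle between elbow's own z axis and vertical below 0.1 rad and horizontal distance between elbow and socket below 0.004 m and linear speed of elbow below 0.02 m/s).
It fails at once if over-tightened: the elbow presses the seal with more than 20.5 N (contact force between elbow and seal above 20.5 N).
It fails at once if forced: the elbow and the socket press on one another with more than 60 N (contact force between elbow and socket above 60 N).
It fails at once if a bystander is shifted by more than 20 mm (distance of any of canister, tub, ring_dish, tweezers, mug, cream from where it was at the start of the episode above 0.02 m).
It fails at once if the robot touches the toggle switch (contact force between toggle and the arm above 0.5 N or contact force between toggle and the fingers above 0.5 N).
It also fails if it takes over 72 s, if anything falls off the work surface, if the arm or the gripper's body presses on something with over 40 N, if the wrist force passes 120 N, or if a joint passes its speed limit or range.

## Working session

There is one attempt and no reset: what is moved stays moved. The work goes in short steps, Python scripts to look and compute and a shell command to move; the robot and the scene stay as the last step left them, time stands still between calls to the robot, and variables do not carry over. Pictures are saved under pics/ and viewed, at most 10 in all, crops included, and the job is handed in when it is done.

```bash
mkdir -p pics; ls; cat > h.py <<'E'
import numpy as np, cv2
from cell import sensors, imaging, arm, spotter
def ray(cam,px):
    c=imaging.calibration(cam);K=np.array(c["intrinsics"]);T=np.array(c["extrinsics"])
    d=T[:3,:3]@np.linalg.solve(K,[px[0],px[1],1.]);return T[:3,3],d/np.linalg.norm(d)
def tri(rs):
    A=np.zeros((3,3));b=np.zeros(3)
    for o,d in rs:
        P=np.eye(3)-np.outer(d,d);A+=P;b+=P@o
    x=np.linalg.solve(A,b);return x,[float(np.linalg.norm((np.eye(3)-np.outer(d,d))@(x-o)))*1000 for o,d in rs]
def proj(cam,p):
    c=imaging.calibration(cam);T=np.linalg.inv(np.array(c["extrinsics"]));q=np.array(c["intrinsics"])@(T[:3,:3]@p+T[:3,3]);return q[:2]/q[2]
def save(cam,name,img=None):
    im=imaging.get_image(cam) if img is None else img
    cv2.imwrite(f"pics/{name}.png",im[:,:,::-1]);return im
E
python3 - <<'E'
from h import *
a=save("scene","s0");b=save("side","d0")
for c in("scene","side"):
  for n in("elbow","elbow_grip","elbow_lugs","socket","socket_rim","holder"):
    for r in spotter.place_of(c,n)[:3]: print(c,n,np.round(r["centre"],1),round(r["conf"],2))
  for r in spotter.trace(c,"elbow")[:3]: print(c,"ext",r["extent"],r["conf"])
print(sensors.get_state()["t"])
E
```

```text
pics
scene elbow [302.2 269. ] 0.87
scene elbow [320.5 256.6] 0.84
scene elbow [283.5 242.9] 0.75
scene elbow_grip [298.3 246.5] 0.85
scene elbow_grip [236.3 217.5] 0.68
scene elbow_grip [323.9 237.7] 0.63
scene elbow_lugs [325.4 252.6] 0.78
scene elbow_lugs [304.7 269.9] 0.68
scene elbow_lugs [279.7 239.9] 0.67
scene socket [314.6 197.7] 0.84
scene socket_rim [312.4 181.9] 0.55
scene socket_rim [312.4 194.7] 0.42
scene holder [285.3 240.9] 0.85
scene ext [288.0, 241.6, 311.1, 269.6] 0.93
scene ext [317.9, 229.0, 338.2, 256.1] 0.7
scene ext [232.3, 214.3, 251.7, 241.8] 0.61
side elbow [313.8 246.6] 0.75
side elbow [279.4 263.7] 0.69
side elbow [347.9 260.2] 0.63
side elbow_grip [343.1 252.4] 0.7
side elbow_grip [308.1 234.8] 0.62
side elbow_grip [353.4 224.9] 0.62
side elbow_lugs [347.7 259.4] 0.72
side elbow_lugs [275.  261.4] 0.69
side elbow_lugs [349.7 242.7] 0.6
side socket [292.2 193.9] 0.89
side socket_rim [292.2 182.8] 0.55
side holder [315.2 247.5] 0.44
side ext [272.1, 244.3, 289.2, 269.3] 0.71
side ext [344.3, 217.4, 358.0, 243.2] 0.71
side ext [284.4, 178.7, 304.6, 203.8] 0.66
0.8
```

View pics/s0.png

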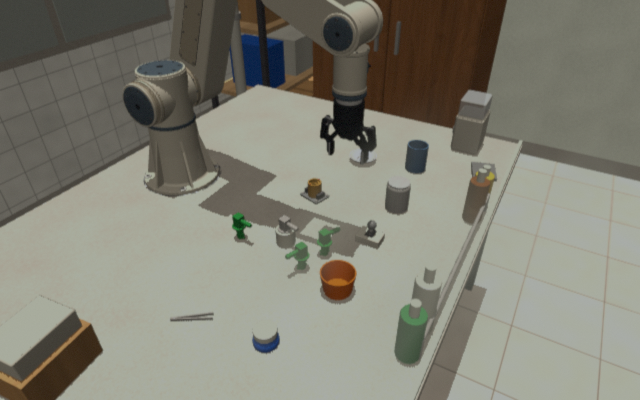

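View pics/d0.png

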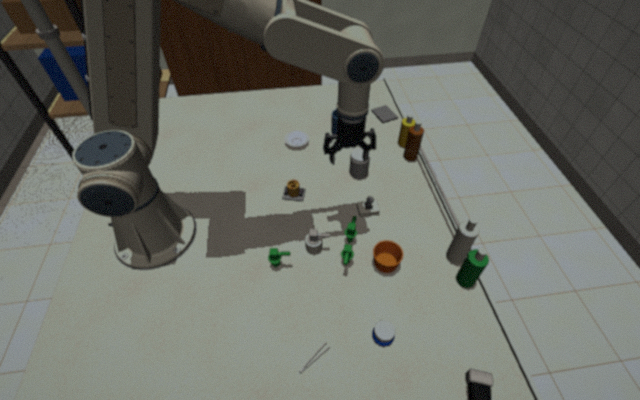

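Scene: the chrome elbow stands in the white ring at about (286,228). The green look-alikes are at (240,223), (301,255) and (326,238), and the brass socket is at (314,188). Side: chrome elbow at (315,238), greens at (276,256), (348,252) and (351,230), socket at (293,190). I choose the grey one in the white ring.

```bash
python3 - <<'E'
from h import *
t=lambda a,b:print(a,b,*[np.round(v,4) for v in tri([ray("scene",a),ray("side",b)])])
t((314.6,197.7),(292.2,193.9))
t((312.4,181.9),(292.2,182.8))
t((285.3,240.9),(315.2,247.5))
t((286,221),(315,235))
t((370,228),(369,203))
a=cv2.imread("pics/s0.png")[195:285,215:345];b=cv2.imread("pics/d0.png")[205:285,255:375]
f=lambda x:cv2.resize(x,(400,290),interpolation=cv2.INTER_CUBIC)
cv2.imwrite("pics/c0.png",np.hstack([f(a),f(b)]))
s=sensors.get_state();print(s["ee_pos"],s["tcp_rot"],imaging.calibration("wrist"))
E
```

```text
(314.6, 197.7) (292.2, 193.9) [ 0.4552  0.123  -0.0181] [1.246 1.246]
(312.4, 181.9) (292.2, 182.8) [0.4581 0.1075 0.055 ] [2.5822 2.5822]
(285.3, 240.9) (315.2, 247.5) [ 0.5068 -0.1309  0.0079] [1.01 1.01]
(286, 221) (315, 235) [ 0.5082 -0.1266  0.074 ] [3.4434 3.4434]
(370, 228) (369, 203) [ 0.7056 -0.0047  0.0429] [1.5778 1.5778]
[6.25005075e-01 1.59074176e-05 2.50002597e-01] [ 3.14157608e+00 -1.84907542e-05  1.57080482e+00] {'intrinsics': array([[313.65834527,   0.        , 321.92635709],
       [  0.        , 313.65834527, 199.72506636],
       [  0.        ,   0.        ,   1.        ]]), 'extrinsics': array([[ 9.99999500e-01,  9.55893611e-04, -2.93414080e-04,
         6.25324780e-01],
       [ 8.45111732e-04, -9.64813862e-01, -2.62932496e-01,
         6.69991265e-02],
       [-5.34425465e-04,  2.62932117e-01, -9.64814187e-01,
         3.73348882e-01],
       [ 0.00000000e+00,  0.00000000e+00,  0.00000000e+00,
         1.00000000e+00]])}
```

View pics/c0.png

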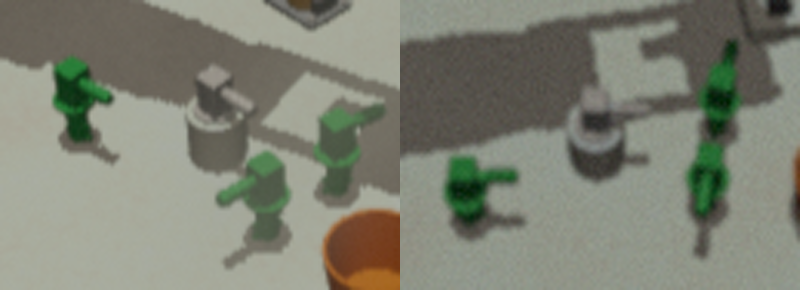

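The crop shows the chrome/grey elbow in the white ring (crop 215,95; tail to the right). The three green ones stand around it without rings, so the choice stands. Next, the wrist view from the start pose, then one from over the elbow.

```bash
cat > obs.py <<'E'
import sys,pickle
from h import *
def obs(names,tag):
    im=save("wrist",tag);out={}
    for n in names:
        for r in spotter.place_of("wrist",n)[:4]:
            out.setdefault(n,[]).append((r["centre"],r["conf"],ray("wrist",r["centre"])));print(n,np.round(r["centre"],1),round(r["conf"],2))
    pickle.dump((out,imaging.calibration("wrist")),open(tag+".pkl","wb"))
    print(sensors.get_state()["t"])
if __name__=="__main__": obs(sys.argv[2:],sys.argv[1])
E
python3 obs.py w0 elbow_grip elbow socket socket_rim holder
python3 -m inch '[[[-40,-38,0,0,0,0,1],[-40,-38,0,0,0,0,1],[-38,-38,0,0,0,0,1],[0,0,0,0,0,0,1]]]'
python3 obs.py w1 elbow_grip elbow socket_rim holder; python3 -c "
import cv2,numpy as np
cv2.imwrite('pics/w01.png',np.vstack([cv2.imread('pics/w0.png')[:300],cv2.imread('pics/w1.png')[:300]]))"
```

```text
elbow_grip [298.1 342.8] 0.67
elbow [228.  266.1] 0.92
elbow [140.4 291.9] 0.81
elbow [298.  305.2] 0.6
elbow [319.5 255.8] 0.56
socket [173.7  72.6] 0.63
socket_rim [145.2  66.5] 0.79
1.1
t: 1.6
ee_pos: [0.5046, -0.1158, 0.2501]
tcp_rot: [-3.141, 0.0, 1.568]
ft_force: [0.8, 1.2, -0.2]
width: 0.0851
grip_force: 0.0
elbow_grip [439.  181.4] 0.92
elbow_grip [409.3 250.3] 0.72
elbow_grip [319.4 191.6] 0.68
elbow_grip [206.4 233.1] 0.67
elbow [321.7 178.2] 0.97
elbow [222.4 212.3] 0.94
elbow [419.1 168. ] 0.69
elbow [394.8 225.3] 0.66
socket_rim [321.6 179.6] 0.63
holder [317.  177.3] 0.95
1.85
```

View pics/w01.png

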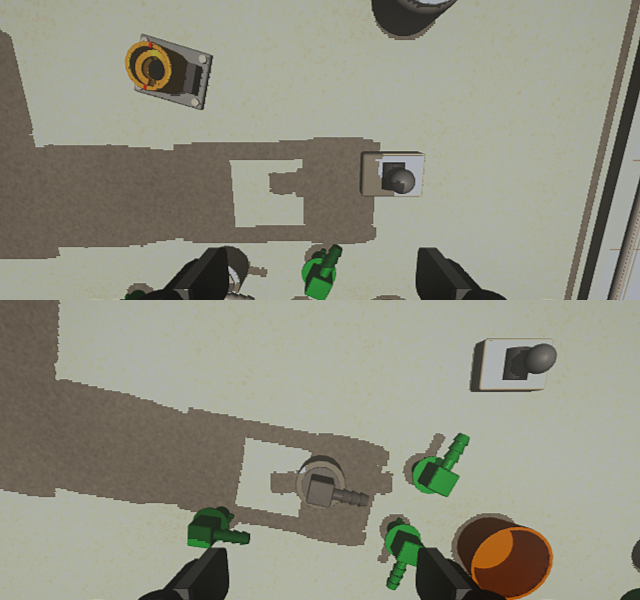

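w0 (top): socket rim at (148,66), with red marks at (150,43) and (146,88). w1 (bottom): chrome elbow with its block at (320,190) and tail end at (367,198), toggle at (515,65), greens at (217,227), (405,245) and (437,173).

```bash
cat > m.py <<'E'
from h import *
import pickle
def pray(cal,px,z):
    K=np.array(cal["intrinsics"]);T=np.array(cal["extrinsics"]);d=T[:3,:3]@np.linalg.solve(K,[px[0],px[1],1.]);o=T[:3,3]
    return (o+d*(z-o[2])/d[2])
E
python3 - <<'E'
from m import *
c0=pickle.load(open("w0.pkl","rb"))[1];c1=pickle.load(open("w1.pkl","rb"))[1]
im=cv2.imread("pics/w0.png")[30:110,115:190];h=cv2.cvtColor(im,cv2.COLOR_BGR2HSV)
m=(((h[...,0]<6)|(h[...,0]>173))&(h[...,1]>150)&(h[...,2]>80)).astype(np.uint8)
n,l,s,ce=cv2.connectedComponentsWithStats(m)
for i in range(1,n):
    if s[i,4]>4: 
        p=ce[i]+[115,30];print(s[i,4],p,np.round(pray(c0,p,.056),4))
for p in [(147.5,66)]:print("rim",pray(c0,p,.056))
q=[pray(c0,p,.008) for p in [(143,36),(212,55),(205,108)]];print("plate",np.round(q,4),[np.degrees(np.arctan2(*(q[1]-q[0])[1::-1])),np.degrees(np.arctan2(*(q[1]-q[2])[1::-1]))])
a=pray(c1,(319.5,191),.073);b=pray(c1,(367,198.5),.072);print("elbow",a,b,np.degrees(np.arctan2(*(b-a)[1::-1])),np.linalg.norm(b-a))
for g in[(217,227),(405,245),(437,173)]:print("green",pray(c1,g,.06))
E
python3 -m inch '[[[0,0,0,0,0,10,1],[0,0,0,0,0,10,1],[0,0,0,0,0,10,1],[0,0,0,0,0,10,1],[0,0,0,0,0,10,1],[0,0,0,0,0,10,1],[0,0,0,0,0,10,1],[0,0,0,0,0,10,1],[0,0,0,0,0,0,1]]]'
python3 obs.py w2 elbow_grip elbow holder socket_rim; python3 -c "
from h import *;print(np.round(sensors.get_state()['joints'],3))"
```

```text
16 [150.125  44.75 ] [0.4663 0.1288 0.056 ]
11 [144.36363636  86.63636364] [0.4555 0.0923 0.056 ]
rim [0.46119652 0.11060415 0.056     ]
plate [[0.4359 0.1467 0.008 ]
 [0.5072 0.1282 0.008 ]
 [0.4944 0.0736 0.008 ]] [np.float64(-14.506303945844595), np.float64(76.78868811600243)]
elbow [ 0.50578235 -0.11936432  0.073     ] [ 0.55302939 -0.12720218  0.072     ] -9.419086047533867 0.04790317742342382
green [ 0.39694259 -0.16198652  0.06      ]
green [ 0.59783036 -0.18224242  0.06      ]
green [ 0.62461144 -0.10357847  0.06      ]
t: 2.98
ee_pos: [0.5076, -0.1133, 0.2498]
tcp_rot: [3.141, -0.0, 2.967]
ft_force: [0.2, -0.0, 0.8]
width: 0.0854
grip_force: 0.0
elbow_grip [311.1 182. ] 0.98
elbow_grip [339.7 284.9] 0.95
elbow_grip [268.8 271.1] 0.94
elbow [339.8 255.8] 0.69
elbow [277.3 245.1] 0.63
elbow [253.   67.1] 0.61
elbow [315.7 168.8] 0.57
holder [311.9 169.6] 0.84
socket_rim [512.7  96.7] 0.64
socket_rim [543.8  93.7] 0.58
socket_rim [313.9 168.3] 0.25
3.225
[-0.224  0.189  1.856  0.     1.096 -1.618]
```

View pics/w2.png

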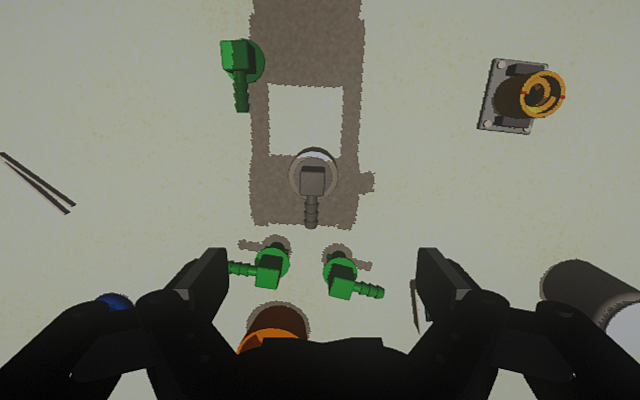

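w2: the chrome elbow's block is at (312,181) with the tail pointing down the image (+x). Socket rim is at (543,94) with red marks on its left and right.

```bash
cat >> m.py <<'E'
def R(cal,px):
    K=np.array(cal["intrinsics"]);T=np.array(cal["extrinsics"]);d=T[:3,:3]@np.linalg.solve(K,[px[0],px[1],1.]);return T[:3,3],d/np.linalg.norm(d)
def marks(f,x0,y0,x1,y1):
    h=cv2.cvtColor(cv2.imread(f)[y0:y1,x0:x1],cv2.COLOR_BGR2HSV)
    m=(((h[...,0]<6)|(h[...,0]>173))&(h[...,1]>150)&(h[...,2]>80)).astype(np.uint8)
    n,l,s,ce=cv2.connectedComponentsWithStats(m);return [(s[i,4],ce[i]+[x0,y0]) for i in range(1,n) if s[i,4]>4]
E
python3 - <<'E'
from m import *
c=[pickle.load(open(f"w{i}.pkl","rb"))[1] for i in range(3)]
a=marks("pics/w0.png",115,30,190,110);b=marks("pics/w2.png",500,60,580,130);print(a,b)
for i in a:
  for j in b:
    print(*[np.round(v,4) for v in tri([R(c[0],i[1]),R(c[2],j[1])])])
print("grip",tri([R(c[1],(319.4,191.6)),R(c[2],(311.1,182))]))
p=pray(c[2],(312,181),.073);q=pray(c[2],(311,228),.072);print(p,q,np.degrees(np.arctan2(*(q-p)[1::-1])))
E
```

```text
[(np.int32(16), array([150.125,  44.75 ])), (np.int32(11), array([144.36363636,  86.63636364]))] [(np.int32(14), array([522.85714286,  92.07142857])), (np.int32(12), array([562.08333333,  96.75      ]))]
[0.4516 0.1293 0.0108] [10.4268 10.4268]
[0.4662 0.1289 0.0558] [0.0194 0.0194]
[0.4552 0.0923 0.0551] [0.1537 0.1537]
[0.4684 0.0946 0.093 ] [7.898 7.898]
grip (array([ 0.50577844, -0.12404123,  0.05752818]), [0.3492432079683836, 0.34924320796832997])
[ 0.50205311 -0.12214784  0.073     ] [ 0.55015071 -0.13216005  0.072     ] -11.75901682004589
```

```bash
python3 -m inch '[[[-2,-4,-50,0,0,0,1],[-1,-4,-50,0,0,0,1],[0,0,0,0,0,0,1],[0,0,0,0,0,0,1]]]'
python3 obs.py w3 elbow_grip elbow_lugs holder elbow
```

```text
t: 3.72
ee_pos: [0.505, -0.1221, 0.1514]
tcp_rot: [-3.142, 0.001, 2.966]
ft_force: [0.4, -0.0, 0.1]
width: 0.0854
grip_force: 0.0
elbow_grip [320.7 213. ] 0.87
elbow_grip [209.3  29.3] 0.83
elbow_grip [260.9 337.1] 0.81
elbow_grip [360.8 350.2] 0.55
elbow_lugs [269.8 292.2] 0.79
elbow_lugs [236.3  47.8] 0.66
holder [319.  189.7] 0.69
elbow [323.1 187.6] 0.92
elbow [349.5 301.5] 0.83
elbow [269.3 287. ] 0.7
elbow [240.8  52.4] 0.58
3.975
```

View pics/w3.png

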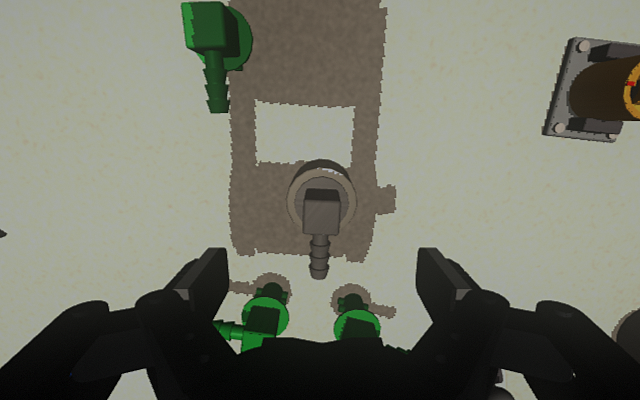

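w3: the chrome block's top face spans about (303..340, 202..236), the tail runs to (319,277), and the holder ring's columns are 287..356.

```bash
python3 - <<'E'
from m import *
c=pickle.load(open("w3.pkl","rb"))[1];c1=pickle.load(open("w1.pkl","rb"))[1]
print("grip@.073",pray(c,(320.7,213),.073),"top@.085",pray(c,(321,218.5),.085),"holder",pray(c,(319,189.7),0),pray(c,(323.1,187.6),.006))
p=pray(c,(321,218.5),.085);q=pray(c,(319,278),.072);print(np.degrees(np.arctan2(*(q-p)[1::-1])))
g=cv2.cvtColor(cv2.imread("pics/w3.png"),cv2.COLOR_BGR2GRAY)
print(g[180:290:2,321]);print(g[222,290:352])
print(tri([R(c,(320.7,213)),R(c1,(319.4,191.6))]))
o=sensors.get_state();print(o["ee_pos"])
E
```

```text
grip@.073 [ 0.50306576 -0.12200609  0.073     ] top@.085 [ 0.50294351 -0.12173702  0.085     ] holder [ 0.50411445 -0.12406924  0.        ] [ 0.50145897 -0.11987775  0.006     ]
-11.71335111784955
[ 91  92  92  90  86  42  45  45  43  42  54  78  87  87  87  88  87  85
  84  84  85  82  82  82  82  81  84  67  83  81  80  80  83  53  77  76
  77  77  79  50  77  74  77  76  80  55  77  74  77  66 163 165 165 165
 165]
[ 98  98  93  81  89 101 103 105 105 105 108 109  80  61  71  81  83  83
  85  85  83  85  86  85  85  83  82  83  83  83  84  82  82  81  82  82
  82  82  81  84  84  84  83  84  83  82  85  79  68  56  88 110 106 106
 103 103 102 100  87  84  95  98]
(array([ 0.50572359, -0.12234094,  0.06416093]), [0.22709811106412486, 0.22709811106402208])
[ 0.50495475 -0.12214357  0.15150259]
```

```bash
python3 -m inch '[[[-2,0,0,0,0,-1,1],[0,0,-25,0,0,0,1],[0,0,-30,0,0,0,1],[0,0,-15,0,0,0,1],[0,0,-7,0,0,0,1],[0,0,0,0,0,0,1]]]'
python3 -m inch '[[[0,0,0,0,0,0,0.25],[0,0,0,0,0,0,0.25],[0,0,0,0,0,0,0.25],[0,0,0,0,0,0,0],[0,0,0,0,0,0,0],[0,0,0,0,0,0,0],[0,0,0,0,0,0,0]]]'
```

```text
t: 4.72
ee_pos: [0.5021, -0.122, 0.0731]
tcp_rot: [3.142, -0.0, 2.949]
ft_force: [0.5, 0.4, -0.7]
width: 0.0851
grip_force: 0.0
t: 5.6
ee_pos: [0.5022, -0.1221, 0.0735]
tcp_rot: [-3.142, 0.001, 2.95]
ft_force: [-1.4, -0.4, 5.2]
width: 0.0235
grip_force: 58.4
```

```bash
python3 -m inch '[[[0,0,10,0,0,0,0],[0,0,30,0,0,0,0],[0,0,45,0,0,0,0],[0,0,0,0,0,0,0]]]'
python3 -m inch '[[[-3,20,0,0,0,10,0],[-3,20,0,0,0,10,0],[-4,20,0,0,0,10,0],[-4,20,0,0,0,10,0],[-4,20,0,0,0,10,0],[-4,20,0,0,0,10,0],[-4,20,0,0,0,10,0],[-4,20,0,0,0,10,0],[-4,20,0,0,0,10,0],[-4,20,0,0,0,10,0],[-3,20,0,0,0,3,0],[0,12,0,0,0,0,0],[0,0,0,0,0,0,0],[0,0,0,0,0,0,0]]]'
python3 obs.py w4 elbow_grip elbow_lugs elbow socket_rim
python3 - <<'E'
from h import *
print(np.round(sensors.get_state()["joints"],3))
a=save("scene","s4");b=save("side","d4")
for c in("scene","side"):
  for n in("elbow","elbow_grip","elbow_lugs","socket_rim"):
    for r in spotter.place_of(c,n)[:4]: print(c,n,np.round(r["centre"],1),round(r["conf"],2))
u=proj("scene",np.array([.461,.111,.1]));v=proj("side",np.array([.461,.111,.1]));print(u,v)
f=lambda im,u:cv2.resize(im[int(u[1])-45:int(u[1])+45,int(u[0])-36:int(u[0])+36],(320,400),interpolation=cv2.INTER_CUBIC)
w=imaging.get_image("wrist")
save("",'c4',np.hstack([f(a,u),f(b,v)]))
E
```

```text
t: 6.1
ee_pos: [0.5041, -0.1225, 0.1615]
tcp_rot: [-3.141, 0.006, 2.95]
ft_force: [0.3, -0.4, -1.8]
width: 0.0233
grip_force: 58.7
t: 7.85
ee_pos: [0.4609, 0.1096, 0.1578]
tcp_rot: [3.141, -0.0, -1.537]
ft_force: [0.0, 0.1, -2.2]
width: 0.0233
grip_force: 58.7
elbow_grip [323.1 271.5] 0.82
elbow_grip [322.2 219.6] 0.65
elbow_lugs [324.8 226.1] 0.75
elbow [324.2 222.9] 0.78
elbow [320.6 190.8] 0.64
socket_rim [318.7 208.4] 0.86
8.1
[ 0.23   0.239  2.034 -0.     0.868 -2.945]
scene elbow [300.8 270.4] 0.88
scene elbow [242.2 239.1] 0.86
scene elbow [319.9 257.1] 0.81
scene elbow [312.8 172. ] 0.69
scene elbow_grip [300.4 247.1] 0.89
scene elbow_grip [235.  218.2] 0.84
scene elbow_grip [319.9 237.1] 0.74
scene elbow_grip [310.2 155.4] 0.53
scene elbow_lugs [303.2 271.4] 0.73
scene elbow_lugs [325.  253.2] 0.71
scene elbow_lugs [311.8 171.7] 0.67
scene elbow_lugs [240.8 233.9] 0.57
scene socket_rim [312.1 182.5] 0.77
side elbow [346.5 241.2] 0.77
side elbow [348.2 261.6] 0.63
side elbow [277.5 261. ] 0.62
side elbow [296.7 175.3] 0.52
side elbow_grip [341.1 251.7] 0.63
side elbow_grip [271.8 254.6] 0.47
side elbow_grip [353.7 228. ] 0.45
side elbow_grip [290.9 162.4] 0.44
side elbow_lugs [274.9 259.7] 0.78
side elbow_lugs [293.5 176.5] 0.71
side elbow_lugs [350.9 240. ] 0.66
side elbow_lugs [348.3 257.4] 0.5
side socket_rim [291.9 183.8] 0.56
[314.06744847 168.79267389] [291.96704181 173.57488802]
```

View pics/w4.png

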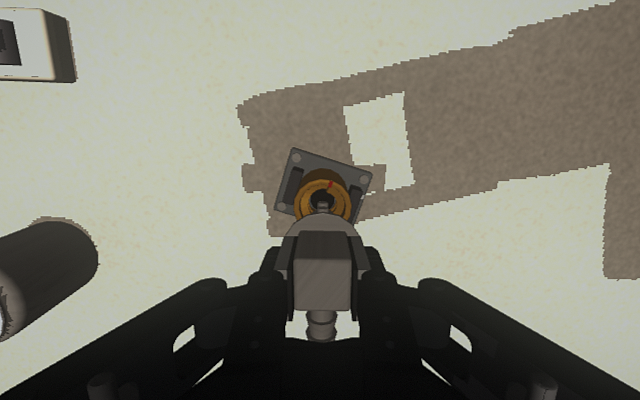

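View pics/c4.png

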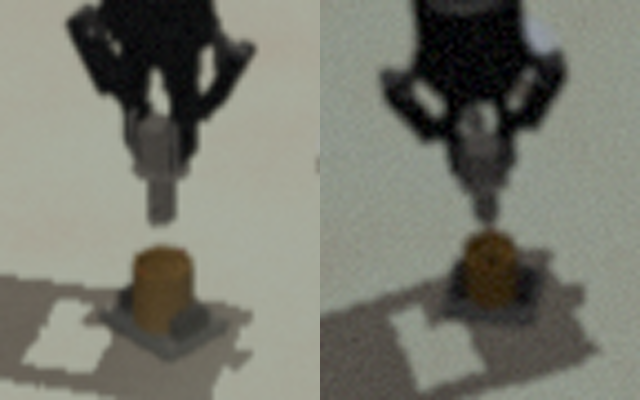

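w4 shows the elbow in hand over the socket. In c4 the stem lines up with the socket to within about 1–2 mm in both views. Lowering carefully.

```bash
python3 -m inch '[[[0,0.6,-15,0,0,0,0],[0,0,-13,0,0,0,0],[0,0,0,0,0,0,0]]]'
python3 -m inch '[[[0,0,-3,0,0,0,0],[0,0,-3,0,0,0,0],[0,0,0,0,0,0,0]]]'
python3 -m inch '[[[0,0,-3,0,0,0,0],[0,0,0,0,0,0,0]]]'
python3 -m inch '[[[0,0,-3,0,0,0,0],[0,0,0,0,0,0,0]]]'
```

```text
t: 9.02
ee_pos: [0.4598, 0.1103, 0.1284]
tcp_rot: [3.138, -0.001, -1.536]
ft_force: [-0.0, 0.1, -1.6]
width: 0.0231
grip_force: 58.6
t: 9.4
ee_pos: [0.461, 0.1106, 0.1239]
tcp_rot: [3.142, 0.0, -1.536]
ft_force: [0.3, -0.2, -1.8]
width: 0.0233
grip_force: 58.6
t: 9.65
ee_pos: [0.4609, 0.1106, 0.1209]
tcp_rot: [3.141, -0.0, -1.536]
ft_force: [0.4, 0.9, -2.2]
width: 0.0231
grip_force: 58.6
t: 9.9
ee_pos: [0.4609, 0.1106, 0.1178]
tcp_rot: [3.141, -0.0, -1.536]
ft_force: [0.1, 0.6, -1.6]
width: 0.0232
grip_force: 58.6
```

Tip is now 5 mm into the mouth with no contact, so I continue.

```bash
for i in 1; do python3 -m inch '[[[0,0,-3,0,0,0,0],[0,0,0,0,0,0,0]]]'; done
python3 -m inch '[[[0,0,-3,0,0,0,0],[0,0,0,0,0,0,0]]]'
python3 -m inch '[[[0,0,-2,0,0,0,0],[0,0,0,0,0,0,0]]]'
python3 -m inch '[[[0,0,-2,0,0,0,0],[0,0,0,0,0,0,0]]]'
```

```text
t: 10.15
ee_pos: [0.4608, 0.1105, 0.1147]
tcp_rot: [3.141, -0.0, -1.536]
ft_force: [-0.1, 0.3, -2.1]
width: 0.0231
grip_force: 58.6
t: 10.4
ee_pos: [0.4608, 0.1106, 0.1117]
tcp_rot: [3.141, -0.0, -1.536]
ft_force: [-0.5, 0.5, -2.6]
width: 0.0229
grip_force: 58.4
t: 10.65
ee_pos: [0.4609, 0.1106, 0.1097]
tcp_rot: [3.141, -0.0, -1.536]
ft_force: [1.0, -0.9, -4.2]
width: 0.0231
grip_force: 58.5
t: 10.9
ee_pos: [0.461, 0.1106, 0.1079]
tcp_rot: [3.142, -0.0, -1.536]
ft_force: [0.3, 0.8, -2.5]
width: 0.0231
grip_force: 58.9
```

```bash
python3 -m inch '[[[0,0,-1,0,0,0,0],[0,0,0,0,0,0,0]]]'|sed -n '2p;4p'
python3 -m inch '[[[0,0,-1,0,0,0,0],[0,0,0,0,0,0,0]]]'|sed -n '2p;4p'
python3 -m inch '[[[0,0,-1,0,0,0,0],[0,0,0,0,0,0,0]]]'|sed -n '2p;4p'
```

```text
ee_pos: [0.4611, 0.1106, 0.107]
ft_force: [-0.4, -0.5, -1.0]
ee_pos: [0.461, 0.1106, 0.1059]
ft_force: [0.2, 0.3, -1.3]
ee_pos: [0.4612, 0.1106, 0.1055]
ft_force: [-3.0, -1.2, 7.4]
```

```bash
python3 -m inch '[[[0,0,-0.3,0,0,-9,0],[0,0,0,0,0,0,0]]]'
python3 -m inch '[[[0,0,-0.6,0,0,-9,0],[0,0,0,0,0,0,0]]]'
```

```text
t: 11.9
ee_pos: [0.4613, 0.1107, 0.105]
tcp_rot: [-3.141, 0.0, -1.692]
ft_force: [-1.3, 0.0, 4.6]
width: 0.0229
grip_force: 59.8
t: 12.15
ee_pos: [0.4613, 0.1107, 0.1044]
tcp_rot: [-3.141, 0.0, -1.846]
ft_force: [-0.7, 0.9, 5.2]
width: 0.0234
grip_force: 60.0
```

```bash
python3 -m inch '[[[0,0,-0.2,0,0,-9,0],[0,0,0,0,0,0,0]]]'|sed -n '2,4p'
python3 -m inch '[[[0,0,-0.5,0,0,-9,0],[0,0,0,0,0,0,0]]]'|sed -n '2,4p'
python3 -m inch '[[[0,0,-0.6,0,0,-9,0],[0,0,0,0,0,0,0]]]'|sed -n '2,4p'
python3 -m inch '[[[0,0,-0.6,0,0,-9,0],[0,0,0,0,0,0,0]]]'|sed -n '2,4p'
```

```text
ee_pos: [0.4611, 0.1107, 0.1039]
tcp_rot: [-3.141, 0.0, -2.002]
ft_force: [1.0, 0.4, 3.0]
ee_pos: [0.461, 0.1106, 0.1034]
tcp_rot: [3.141, 0.0, -2.158]
ft_force: [0.2, 0.3, 2.8]
ee_pos: [0.4609, 0.1106, 0.1028]
tcp_rot: [3.142, -0.0, -2.315]
ft_force: [-0.2, -0.3, 1.3]
ee_pos: [0.461, 0.1106, 0.1022]
tcp_rot: [3.142, -0.0, -2.471]
ft_force: [-1.0, -0.1, 1.9]
```

```bash
python3 -m inch '[[[0,0,-0.6,0,0,-9,0],[0,0,0,0,0,0,0]]]'|sed -n '2,4p'
python3 -m inch '[[[0,0,-0.6,0,0,-9,0],[0,0,0,0,0,0,0]]]'|sed -n '2,4p'
python3 -m inch '[[[0,0,-0.6,0,0,-9,0],[0,0,0,0,0,0,0]]]'|sed -n '2,4p'
```

```text
ee_pos: [0.461, 0.1106, 0.1016]
tcp_rot: [-3.142, -0.0, -2.628]
ft_force: [0.1, -1.1, 1.9]
ee_pos: [0.461, 0.1106, 0.101]
tcp_rot: [-3.142, -0.0, -2.785]
ft_force: [1.3, -0.2, 1.7]
ee_pos: [0.4611, 0.1106, 0.1005]
tcp_rot: [3.142, 0.0, -2.943]
ft_force: [-0.7, -0.1, 3.5]
```

```bash
python3 -m inch '[[[0,0,-0.6,0,0,-9,0],[0,0,0,0,0,0,0]]]'|sed -n '2,4p'
python3 -m inch '[[[0,0,0,0,0,0,0]]]'|sed -n '2,4p'
```

```text
ee_pos: [0.4614, 0.1107, 0.1002]
tcp_rot: [3.141, 0.001, -3.101]
ft_force: [-0.4, -1.6, 8.2]
ee_pos: [0.4614, 0.1107, 0.1002]
tcp_rot: [3.141, 0.001, -3.099]
ft_force: [-1.1, -0.8, 7.3]
```

```bash
python3 -m inch '[[[0,0,-0.6,0,0,-9,0],[0,0,0,0,0,0,0]]]'|sed -n '2,4p'
python3 -m inch '[[[0,0,0,0,0,0,0]]]'|sed -n '1,4p'
```

```text
ee_pos: [0.4616, 0.1107, 0.0997]
tcp_rot: [3.141, 0.001, 3.025]
ft_force: [-0.4, 0.7, 8.5]
t: 14.65
ee_pos: [0.4616, 0.1107, 0.0997]
tcp_rot: [3.141, 0.001, 3.027]
ft_force: [-0.3, -0.1, 7.5]
```

Seal met at about yaw -2.95 with TCP z .1004: the push-back jumped from 3.5 to 9.5 N. About 73° remain.

```bash
python3 -m inch '[[[0,0,-0.6,0,0,-9,0],[0,0,-0.6,0,0,-9,0],[0,0,0,0,0,0,0]]]'|sed -n '2,4p'
python3 -m inch '[[[0,0,-0.6,0,0,-9,0],[0,0,-0.6,0,0,-9,0],[0,0,0,0,0,0,0]]]'|sed -n '2,4p'
python3 -m inch '[[[0,0,-0.6,0,0,-9,0],[0,0,-0.6,0,0,-9,0],[0,0,0,0,0,0,0]]]'|sed -n '2,4p'
```

```text
ee_pos: [0.4616, 0.1108, 0.0986]
tcp_rot: [3.141, 0.001, 2.711]
ft_force: [-0.8, -0.0, 10.2]
ee_pos: [0.4617, 0.1108, 0.0975]
tcp_rot: [3.14, 0.001, 2.397]
ft_force: [-0.9, 0.6, 10.3]
ee_pos: [0.4618, 0.1108, 0.0963]
tcp_rot: [3.14, 0.0, 2.083]
ft_force: [-1.3, -0.9, 11.5]
```

```bash
python3 -m inch '[[[0,0,-0.6,0,0,-9,0],[0,0,-0.6,0,0,-9,0],[0,0,0,0,0,0,0]]]'|sed -n '2,4p'
python3 -m inch '[[[0,0,0.5,0,0,0,0],[0,0,0,0,0,0,0]]]'|sed -n '2,4p'
python3 -m inch '[[[0,0,0.4,0,0,0,0],[0,0,0,0,0,0,0]]]'|sed -n '2,4p'
```

```text
ee_pos: [0.4618, 0.1108, 0.0952]
tcp_rot: [3.14, -0.0, 1.769]
ft_force: [-1.4, -0.7, 11.4]
ee_pos: [0.4618, 0.1108, 0.0954]
tcp_rot: [3.14, -0.0, 1.771]
ft_force: [1.2, 0.8, 7.4]
ee_pos: [0.4617, 0.1108, 0.0956]
tcp_rot: [3.14, -0.0, 1.767]
ft_force: [2.4, 0.8, 3.9]
```

```bash
python3 -m inch '[[[0,0,-0.4,0,0,-7,0],[0,0,0,0,0,0,0]]]'|sed -n '2,4p'
python3 -m inch '[[[0,0,0.3,0,0,0,0],[0,0,0,0,0,0,0]]]'|sed -n '2,5p'
python3 -m inch '[[[0,0,0,0,0,0,0.35],[0,0,0,0,0,0,0.5],[0,0,0,0,0,0,0.6],[0,0,0,0,0,0,0.6],[0,0,0,0,0,0,0.6]]]'
python3 - <<'E'
from h import *
save("wrist","w9")
E
```

```text
ee_pos: [0.4611, 0.1106, 0.0951]
tcp_rot: [3.141, -0.0, 1.642]
ft_force: [0.2, 0.8, 7.9]
ee_pos: [0.4611, 0.1106, 0.0952]
tcp_rot: [3.141, -0.0, 1.642]
ft_force: [0.8, 1.3, 4.2]
width: 0.0234
t: 17.77
ee_pos: [0.461, 0.1106, 0.0952]
tcp_rot: [-3.142, 0.0, 1.641]
ft_force: [-0.3, -0.8, -0.1]
width: 0.0513
grip_force: 0.0
```

View pics/w9.png

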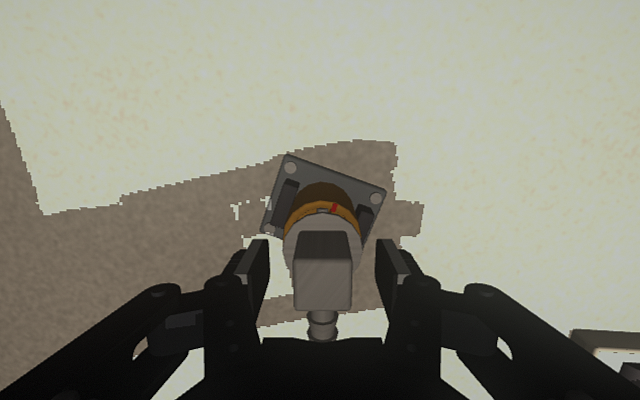

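w9: the elbow is seated, with the block square to the open fingers and the tail down the image at (322,325), so it has not turned back. Retreating and checking it stays still.

```bash
python3 -m inch '[[[0,0,10,0,0,0,0.6],[0,0,30,0,0,0,0.6],[0,0,50,0,0,0,0.6],[0,0,20,0,0,0,0.6],[0,0,0,0,0,0,0.6],[0,0,0,0,0,0,0.6]]]'
python3 - <<'E'
from h import *
save("wrist","w10")
E
python3 -m inch '[[[0,0,0,0,0,0,0.6],[0,0,0,0,0,0,0.6],[0,0,0,0,0,0,0.6],[0,0,0,0,0,0,0.6],[0,0,0,0,0,0,0.6],[0,0,0,0,0,0,0.6],[0,0,0,0,0,0,0.6],[0,0,0,0,0,0,0.6]]]' >/dev/null
python3 - <<'E'
from h import *
a=cv2.imread("pics/w10.png");b=imaging.get_image("wrist")[:,:,::-1];print(cv2.absdiff(a,b)[100:330,250:400].max())
E
```

```text
t: 18.58
ee_pos: [0.4605, 0.1105, 0.2047]
tcp_rot: [-3.141, 0.0, 1.641]
ft_force: [-1.0, 0.1, -0.3]
width: 0.0515
grip_force: 0.0
101
```

View pics/w10.png

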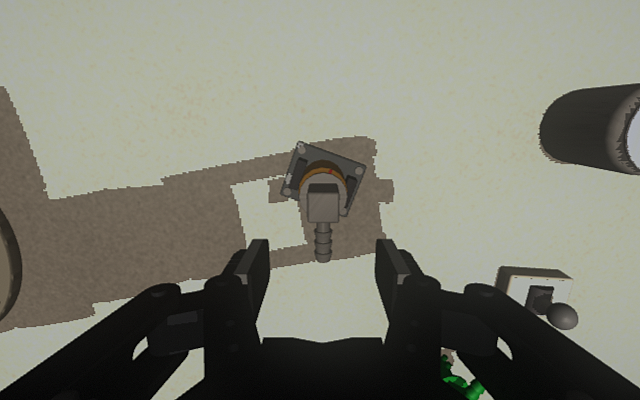

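w10: the elbow stands in the socket with its tail straight down the image to (323,262), still aligned with the tool. I'll check whether that image difference is real motion or arm settling.

```bash
python3 - <<'E'
from h import *
cv2.imwrite("pics/b1.png",imaging.get_image("wrist")[:,:,::-1])
E
python3 -m inch '[[[0,0,0,0,0,0,0.6],[0,0,0,0,0,0,0.6],[0,0,0,0,0,0,0.6],[0,0,0,0,0,0,0.6],[0,0,0,0,0,0,0.6],[0,0,0,0,0,0,0.6],[0,0,0,0,0,0,0.6],[0,0,0,0,0,0,0.6]]]' >/dev/null
python3 - <<'E'
from h import *
a=cv2.imread("pics/w10.png",0);c=cv2.imread("pics/b1.png",0);b=cv2.cvtColor(imaging.get_image("wrist"),cv2.COLOR_RGB2GRAY)
for x,y in((a,c),(c,b),(a,b)):
  for s in (np.s_[180:265,300:346],np.s_[140:180,280:370]):
    print(np.round(cv2.phaseCorrelate(np.float32(x[s]),np.float32(y[s])),3 ) if 0 else cv2.phaseCorrelate(np.float32(x[s]),np.float32(y[s]))[0], (cv2.absdiff(x,y)[s]>15).sum())
E
```

```text
(-0.37041602616399416, -0.13412682953623545) 302
(-0.384797654634653, 0.12073957715836414) 187
(0.027135197154784407, 0.023413288065377458) 1
(-0.0228755043420108, -0.007241629125481097) 2
(-0.38079115550086584, -0.10631586200762655) 290
(-0.3965814516953756, 0.11065416288068519) 180
```

The first difference was the arm settling, since the plate shifted by the same amount. The elbow itself is at rest.

```bash
python3 -c "
from cell import arm;print(arm.job_done())"
```

```text
the job is handed in; nothing more can be done
None
```

The elbow is screwed into the brass socket about a quarter turn (roughly 96° as commanded, an estimated 14 N on the seal) past first touch, released and at rest, and the job is handed in; no verdict came back.

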